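Pack the bearing cartons into the service case

ROBOT

A 6-joint arm with a two-finger parallel gripper is mounted at the origin on a cart in front of the work surface, level with it; the furniture and walls round the work are solid. World frame = base frame: x ahead of the robot, y to its left, z up, the work surface at z = 0. Lengths are in m, angles in rad, forces in N, time in s.
With the tool pointing down it reaches from about 0.425 to 0.95 m from the base axis. Payload 3.5 kg.
Tool frame: the origin (TCP) lies on the centre line of the jaws, within the pads' length; the fingertips stand 14 mm ahead of it and the grasp point (between the pads) lies 5 mm behind it (ctrl.finger_overhang is the distance from the TCP to the fingertips, in m); z points along the fingers, y is the line along which they close (so a half turn about z gives the same grasp; the last joint's range is limited). The gripper opens to 85 mm and grips with 20 to 120 N. Pads are 22 mm wide; open, the fingers measure 114 mm over their backs; the gripper's body (76 mm by 85 mm) begins 54 mm behind the grasp point. The pads swing forward as they close: fully open they stand 13 mm farther back than shut.
Start: joints at [0.958, 0.286, 1.577, -0, 1.279, -0.15], TCP at [0.301, 0.604, 0.245] pointing down, gripper open.
Joint ranges: [-2.77, 2.77], [-0.9, 2.22], [0.21, 2.48], [-1.53, 4.67], [0.24, 2.81], [-2.84, 2.84]. Speed limits (rad/s): [2.79, 2.79, 3.14, 3.14, 3.14, 3.14].

INTERFACE

Orientations are given as a unit quaternion [x, y, z, w].
In Python, from plant import ctrl gives the robot as it stands.
- The arm moves only by the tool send_rows, never from a script. Its argument "moves" is text: rows parted by semicolons, each of 7 numbers parted by spaces: the turn, a rotation vector about the tool's x, y, z in units of 360 degrees (1.0 is 360 degrees), then the shift along the tool's x, y, z in units of 20 cm (1.0 is 20 cm), then the gripper's target within -1 to 1 (fully open at 1, half-way at 0, shut at -1). A call has 1 to 12 rows; each row is the pose to reach, as a shift and turn from the pose commanded when the call began, along the tool's axes at that moment, turning the shorter way round; what a row does not reach only later rows make up. A row lasts 1/8 s, in which the tool goes at most 62.5 mm and 10.7 degrees, less where a joint would pass 70% of its speed; a pose out of reach is approached as far as the arm can. A call with a number of a shift or a turn outside -1 to 1 is refused whole. A call with a gripper value outside its range is refused whole. The fingers move at their own pace and stop on an object; "newtons" is the grip in N (left out, the last holds). Time passes only in rows, so rows that repeat a pose let the fingers close. It gives the time, the measured TCP pose, the force, the opening and the grip force at its end, in the units of the state.
- ctrl.get_state(): the state, without advancing time (a new reading comes with each control period).
- ctrl.read_camera(name): name is "scene" or "top" or "wrist"; returns a dict with "image" (400x640x3 uint8, red, green, blue), "fovy" (degrees; the focal length in pixels is half the picture's height over the tangent of half this angle, whatever the lens; pixels are square), "cx", "cy" (the principal point, pixels), "distortion" ([k1, k2, p1, p2, k3] as OpenCV has them; the pictures are not rectified), "extrinsics" (4x4, takes a point from camera to world coordinates). Camera axes: x right, y up, looking along -z (the intrinsics and any distortion apply to the point x, -y, -z); pixel columns grow to the right and rows downward; lengths in m; the calibration is good to about 2 mm. A picture is of the moment at which its call begins. There is no depth.
- ctrl.sign_off(): hands the job in; it is judged then, once.
The state is a dict: "time": time; "qpos": joint angles; "dq": joint speeds; "joint_efforts": joint torques, N m; "eef_pos": TCP position; "tcp_rot": TCP orientation; "contact_force": force on the tool from outside, world axes, zero at the start; "wrist_torque": the same for the moment, N m; "opening": opening from 0.0 (shut) to 1.0 (fully open); "finger_force": force on a finger pad.
Only numpy, scipy, OpenCV 4.12 (cv2) and the standard library are available. Lean on these libraries where they do the work, as an engineer would, in place of code of your own. Each camera call takes 0.05 s, during which the arm holds its last target. There are 200 camera calls.

TASK

Pack the service case for the rack: take out the little tin that is too tall for it and stand it upright in the steel tray, and lay every bearing carton that is on the bench flat on the case floor, so that nothing stands above the rim. Then shut the lid fully, and after that push the latch button on the lid down until it clicks and stays down. Leave the case's bay dial on four pips, and leave the cap wrench, tape measure and leather strop where they are.

Things in the scene. Friction and masses are not known exactly. Their poses are not given: they have to be found in the camera images.
- case: Grey plastic service case, fixed to the bench. Origin: centre of its underside, on the bench; x points to the hinge side (away from the robot), y to the left, z up. Outside 200 (x) x 250 (y) mm, walls 5 mm, floor 5 mm thick (top of floor at z = 5 mm), rim at z = 41 mm; inside clear 190 x 240 mm. On its right side (-y) is a pod 80 x 80 x 30 mm high, centred at x = -20, y = -165 mm, which carries the dial.
- lid (a joint): Lid hinge, rad: 0 shut, grows as it opens, up to 1.95 (1.57 is upright). A stiff hinge (0.4 N m): the lid stays where it is left and must be pushed all the way down; a few N near its front edge move it. The lid is a flat plate 200 x 250 x 12 mm with no handle (its 12 mm edge can be pinched); open, it stands behind the case.
- lid_hinge (a point): Point on the hinge axis in the middle of the case's far rim, at the underside of the shut lid. The axis is parallel to the case's y. Its frame turns with the lid: the plate extends 200 mm along its own -x and 12 mm along its own +z (the outer face).
- lid_front (a point): Point on the lid's outer face, 15 mm from its free edge, 70 mm to the left of the middle: a good place to push.
- latch (a joint): Travel of the latch button in the lid, m: 0 up, 0.008 fully in. It springs back unless pushed past its click (about 5 N, at about 4 mm); then it stays in by itself at about 0.007.
- latch_top (a point): Centre of the top of the latch button, a steel disc 22 mm across standing 10 mm proud of a black block 44 x 50 x 18 mm on the lid's outer face, 35 mm from its free edge. Pressed along the lid's inward normal (down when shut).
- dial (a joint): Bay dial, rad, grows clockwise seen from above, 0 to 2.0. Six clicked positions 0.4 apart, marked by one to six white pips: one pip at 0, two at 0.4, three at 0.8, FOUR at 1.2, five at 1.6, six at 2.0. It needs about 0.07 N m to leave a position and snaps into the nearest when turned; at the start it may rest a little between two. With the white line on the four pips it points 0.2 rad clockwise of the case's -x.
- dial_grip (a point): Point on the dial's vertical axis, 50 mm above the bench, in the middle of its upright finger bar: 38 mm long, 12 mm thick, from 38 to 60 mm above the bench. Grasp it across the 12 mm.
- dial_pointer (a point): Top of the bar at its pointer end, 18 mm from the axis (white line).
- tray: Shallow steel tray, fixed: 140 x 140 x 16 mm, walls and floor 3 mm. Origin: centre of its underside.
- red_tin: Small round tin with a silver lid, 44 mm in diameter, 44 mm tall; at the start it stands inside the case. Origin: centre of its underside, z up.
- carton_0: Bearing carton, 47 x 61 x 24 mm, lying flat on the bench, or absent. Origin: centre of its underside; x along the 47 mm, y along the 61 mm, z up.
- carton_1: Bearing carton, 47 x 61 x 24 mm, lying flat on the bench, or absent. Origin: centre of its underside; x along the 47 mm, y along the 61 mm, z up.
- carton_2: Bearing carton, 47 x 61 x 24 mm, lying flat on the bench, or absent. Origin: centre of its underside; x along the 47 mm, y along the 61 mm, z up.
- carton_3: Bearing carton, 47 x 61 x 28 mm, lying flat on the bench, or absent. Origin: centre of its underside; x along the 47 mm, y along the 61 mm, z up.
- cap_wrench: Bystander: white round cap wrench, 62 mm across, 37 mm high. Leave it.
- tape_measure: Bystander: tape measure, 31 x 79 x 61 mm. Leave it.
- strop: Bystander: dark leather strop, 33 x 130 x 17 mm, lying behind the case. Leave it.
Mind the look-alikes: they are no part of the job. What is shaped like the carton_0 but red is not meant.

How it is judged:
By the outcome, as a careful person would: the job done as asked, in the order asked, and still so for the second after the job is handed in, with the robot touching nothing.
Of carton_0, carton_1, carton_2, carton_3 only 2 to 4 are there at a start; the rules pass over those that are not, and their reading is None.
At some moment in a run one of carton_0, carton_1, carton_2, carton_3 may be knocked a few centimetres aside while the robot is not near it.
It also fails if it takes over 210 s, if anything falls off the work surface, if the arm or the gripper's body presses on something with over 40 N, if the wrist force passes 120 N, or if a joint passes its speed limit or range.

## Working session

There is one attempt and no reset: what is moved stays moved. The work goes in short steps, Python scripts to look and compute and a tool call to move; the robot and the scene stay as the last step left them, time stands still between calls to the robot, and variables do not carry over. Pictures are saved under pics/ and viewed, at most 17 in all, crops included, and the job is handed in when it is done.

Besides the shell and the picture viewer there is one more tool, called in YAML: its name, and indented under it one key for each argument. send_rows: Moves the arm, as the interface text tells. Its arguments: {"type":"object","properties":{"moves":{"type":"string"},"newtons":{"type":"number"}},"required":["moves"]}

```bash
mkdir -p pics; ls; cat > h.py <<'E'
import numpy as np, cv2
from scipy.spatial.transform import Rotation as R
from plant import ctrl
def cam(n,save=None):
    c=ctrl.read_camera(n)
    if save: cv2.imwrite('pics/'+save,c['image'][:,:,::-1])
    np.save('/tmp/'+n+'.npy',c,allow_pickle=True)
    return c
def K(c):
    f=200/np.tan(np.radians(c['fovy'])/2); return np.array([[f,0,c['cx']],[0,f,c['cy']],[0,0,1.]])
def ray(c,uv):
    p=cv2.undistortPoints(np.array(uv,float).reshape(-1,1,2),K(c),np.array(c['distortion'],float)).reshape(-1,2)
    d=np.c_[p[:,0],-p[:,1],-np.ones(len(p))]; E=np.array(c['extrinsics'])
    return E[:3,3],d@E[:3,:3].T
def onz(c,uv,z):
    o,d=ray(c,uv); return o+d*((z-o[2])/d[:,2])[:,None]
def proj(c,P):
    E=np.linalg.inv(np.array(c['extrinsics'])); q=np.atleast_2d(P)@E[:3,:3].T+E[:3,3]
    q=q*[1,-1,-1]
    return cv2.projectPoints(q,np.zeros(3),np.zeros(3),K(c),np.array(c['distortion'],float))[0].reshape(-1,2)
def load(n): return np.load('/tmp/'+n+'.npy',allow_pickle=True).item()
def go(p,yaw=None,z=None):
    """units for target TCP p (world), tool down with tool-y at world angle yaw"""
    s=ctrl.get_state(); r=R.from_quat(s['tcp_rot']); print('tcp',np.round(s['eef_pos'],4),'t',s['time'],'y-axis ang',np.degrees(np.arctan2(*r.as_matrix()[[1,0],1])))
    sh=r.inv().apply(np.array(p)-s['eef_pos'])/.2; out=[0,0,0]
    if yaw is not None:
        a=np.radians(yaw); Y=np.array([np.cos(a),np.sin(a),0]); Z=np.array([0,0,-1.]); X=np.cross(Y,Z)
        best=None
        for sg in (1,-1):
            v=(r.inv()*R.from_matrix(np.c_[sg*X,sg*Y,Z])).as_rotvec()/(2*np.pi)
            if best is None or np.linalg.norm(v)<np.linalg.norm(best): best=v
        out=best
    print('turn',np.round(out,4),'shift',np.round(sh,4))
E
python3 - <<'E'
from h import *
s=ctrl.get_state(); print(s)
for n in('scene','top','wrist'):
    c=cam(n,n+'0.png'); print(n,c['fovy'],c['cx'],c['cy'],c['distortion'],np.round(c['extrinsics'],3).tolist())
print(ctrl.finger_overhang)
E
```

```text
pics
{'time': 0.0, 'qpos': array([ 9.57977399e-01,  2.87221127e-01,  1.57816382e+00,  1.00017707e-05,
        1.27858906e+00, -1.49990060e-01]), 'dq': array([-0.00070279,  0.00043397, -0.0005029 , -0.00135148,  0.00114967,
        0.00160398]), 'joint_efforts': array([-1.27347226e-03, -4.05979621e+01, -2.92628413e+01, -1.03498762e-04,
        5.71708355e-03, -7.16191181e-06]), 'eef_pos': array([0.30098202, 0.60349305, 0.24391729]), 'tcp_rot': array([ 2.29355727e-01,  9.73341940e-01, -1.10333785e-03, -4.47642835e-04]), 'contact_force': array([ 0.44763716, -0.39128496,  0.20078495]), 'wrist_torque': array([ 0.02760817, -0.00366094, -0.03994623]), 'finger_force': 0.0, 'opening': 0.9972154739971599}
scene 54.96504742782124 319.0199893764833 198.53295168199696 [-0.04905958  0.          0.          0.          0.        ] [[0.416, 0.774, -0.477, -0.183], [-0.909, 0.356, -0.215, -0.472], [0.003, 0.523, 0.852, 1.351], [0.0, 0.0, 0.0, 1.0]]
top 44.43232313027764 315.8849104556821 196.05858035858552 [-0.11982225  0.          0.          0.          0.        ] [[0.004, 0.984, -0.177, 0.247], [-1.0, 0.007, 0.014, -0.126], [0.015, 0.177, 0.984, 1.717], [0.0, 0.0, 0.0, 1.0]]
wrist 71.97882465342876 319.10985971990857 200.58231242576443 [-0.02593395  0.          0.          0.          0.        ] [[0.446, -0.851, -0.277, 0.229], [0.895, 0.423, 0.142, 0.639], [-0.004, -0.312, 0.95, 0.372], [0.0, 0.0, 0.0, 1.0]]
0.014
```

View pics/top0.png

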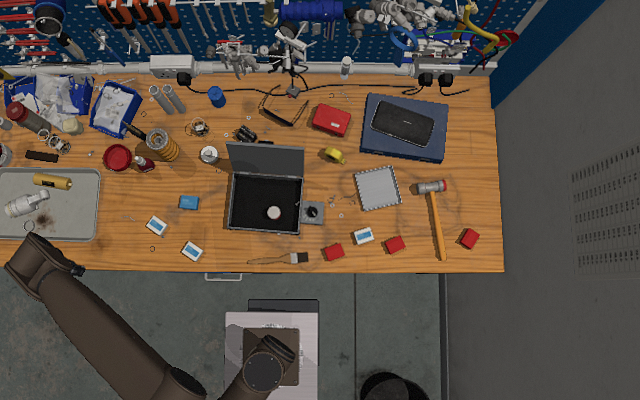

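View pics/scene0.png

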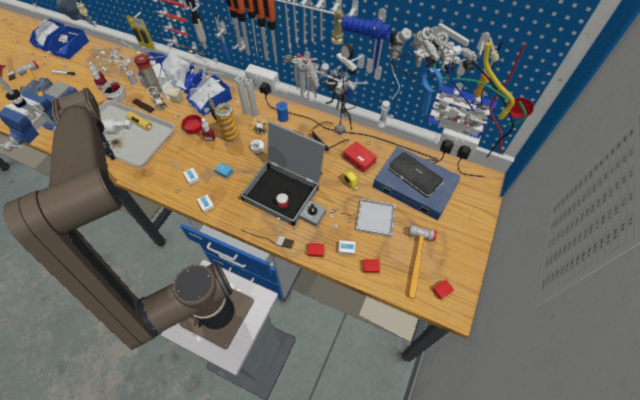

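```bash
python3 - <<'E'
from h import *
c=load('top'); im=c['image'][130:275,130:420,::-1]
cv2.imwrite('pics/topz.png',cv2.resize(im,None,fx=2.75,fy=2.75,interpolation=cv2.INTER_CUBIC))
E
```

```text
(no output)
```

View pics/topz.png

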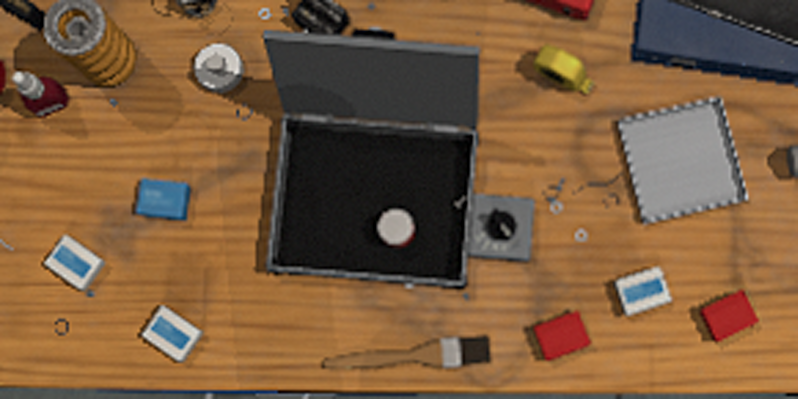

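```bash
cat >> h.py <<'E'
def rect(c,mask,z,lo=60,hi=100000):
    out=[]
    for k in cv2.findContours(mask.astype(np.uint8),cv2.RETR_EXTERNAL,cv2.CHAIN_APPROX_NONE)[0]:
        if lo<=cv2.contourArea(k)<=hi:
            P=onz(c,k.reshape(-1,2)+0.0,z)[:,:2]
            r=cv2.minAreaRect((P*1000).astype(np.float32)); b=cv2.boxPoints(r); e=b[1]-b[0]; g=b[2]-b[1]
            if np.linalg.norm(g)>np.linalg.norm(e): e,g=g,e
            out.append((np.round(k.mean(0).ravel()),np.round(r[0],1),np.round([np.linalg.norm(e),np.linalg.norm(g)],1),round(float(np.degrees(np.arctan2(e[1],e[0]))%180),1)))
    return out
E
python3 - <<'E'
from h import *
for n in('top','scene'):
    c=load(n); im=c['image']; h=cv2.cvtColor(im,cv2.COLOR_RGB2HSV).astype(int); H,S,V=h[...,0],h[...,1],h[...,2]
    roi=np.zeros(H.shape,bool)
    if n=='top': roi[185:275,135:420]=1
    else: roi[155:285,170:380]=1
    bluew=roi&(((H>90)&(H<125)&(S>80))|((S<70)&(V>130)))
    print(n); [print(' wb',r) for r in rect(c,cv2.morphologyEx(bluew.astype(np.uint8),cv2.MORPH_CLOSE,np.ones((3,3))),.024,50)]
c=load('top');z=lambda u,v:(130+u/2.75-.5+.18,130+v/2.75-.5+.18)
# case rim outer corners, by eye
P=onz(c,[z(281,117),z(476,128),z(467,287),z(267,272)],.041);print(np.round(P,3)); print(P.mean(0),np.linalg.norm(np.diff(P,axis=0),axis=1))
print('tin',onz(c,[z(396,227)],.049),'dial',onz(c,[z(501,226)],.06))
T=onz(c,[z(617,121),z(720,98),z(748,197),z(642,222)],.016);print('tray',T,T.mean(0),np.linalg.norm(np.diff(T,axis=0),axis=1))
E
```

```text
top
 wb (array([192., 251.]), array([355.4, 278.7]), array([62.1, 46.3], dtype=float32), 56.5)
 wb (array([364., 235.]), array([ 413.6, -317. ]), array([59.9, 47.2], dtype=float32), 108.5)
 wb (array([156., 225.]), array([445.1, 409.4]), array([61.9, 46.8], dtype=float32), 56.3)
 wb (array([273., 212.]), array([ 4.931e+02, -1.000e-01]), array([45.2, 42.5], dtype=float32), 109.4)
 wb (array([189., 202.]), array([527.1, 296.2]), array([64.1, 48.5], dtype=float32), 83.5)
 wb (array([378., 196.]), array([ 560.3, -374.9]), array([138.8,  94.1], dtype=float32), 103.2)
scene
 wb (array([347., 247.]), array([ 407.9, -320.3]), array([63.4, 55.5], dtype=float32), 108.9)
 wb (array([230., 256.]), array([180.8,  75.6]), array([463.3, 164.2], dtype=float32), 90.2)
 wb (array([369., 217.]), array([ 570.8, -350.7]), array([146.2,  93.1], dtype=float32), 13.4)
 wb (array([312., 210.]), array([ 497.9, -133.4]), array([88.6, 81. ], dtype=float32), 83.0)
 wb (array([205., 203.]), array([348.3, 272.1]), array([73.4, 49.3], dtype=float32), 54.6)
 wb (array([282., 198.]), array([496.5,   1.2]), array([44.8, 42.8], dtype=float32), 114.7)
 wb (array([191., 176.]), array([434.7, 398.9]), array([83.3, 47.9], dtype=float32), 55.6)
 wb (array([224., 169.]), array([523. , 293.6]), array([73.2, 55. ], dtype=float32), 84.8)
[[ 0.631  0.146  0.041]
 [ 0.618 -0.104  0.041]
 [ 0.415 -0.094  0.041]
 [ 0.432  0.156  0.041]]
[0.52397161 0.02601583 0.041     ] [0.24961206 0.20328467 0.25122819]
tin [[ 0.48888377 -0.00485371  0.049     ]] dial [[ 0.48939953 -0.13611767  0.06      ]]
tray [[ 0.63428784 -0.28608703  0.016     ]
 [ 0.66625393 -0.42138324  0.016     ]
 [ 0.53538237 -0.4545952   0.016     ]
 [ 0.50207364 -0.31686474  0.016     ]] [ 0.58449944 -0.36973255  0.016     ] [0.1390212  0.13502    0.14170092]
```

```bash
python3 - <<'E'
from h import *
go([.445,.409,.13],146.3)
E
```

```text
tcp [0.3011 0.6036 0.2442] t 0.15 y-axis ang 63.48454475170449
turn [-2.0e-04 -2.0e-04 -2.3e-01] shift [-1.0785 -0.5483  0.5719]
```

send_rows:
  moves: "0 0 -0.23 -1 -0.55 0.5 1;0 0 -0.23 -1 -0.55 0.5 1;0 0 -0.23 -1 -0.55 0.5 1;0 0 -0.23 -1 -0.55 0.5 1;0 0 -0.23 -1 -0.55 0.5 1;0 0 -0.23 -1 -0.55 0.5 1;0 0 -0.23 -1 -0.55 0.5 1;0 0 -0.23 -1 -0.55 0.5 1;0 0 -0.23 -1 -0.55 0.5 1;0 0 -0.23 -1 -0.55 0.5 1"
  newtons: 30

```text
time: 1.4
eef_pos: [0.431, 0.4162, 0.1451]
tcp_rot: [-0.471, 0.882, -0.0, -0.0]
contact_force: [-0.7, -0.5, -0.0]
opening: 1.0
finger_force: 0.0
```

```bash
cat >> h.py <<'E'
def white(n='top',hs=(.024,.028),tag=True):
    """cartons seen in the top view"""
    c=cam(n); h=cv2.cvtColor(c['image'],cv2.COLOR_RGB2HSV).astype(int); H,S,V=h[...,0],h[...,1],h[...,2]
    roi=np.zeros(H.shape,bool); roi[185:275,135:420]=1
    m=roi&(((H>90)&(H<125)&(S>80))|((S<70)&(V>130)))
    for r in rect(c,cv2.morphologyEx(m.astype(np.uint8),cv2.MORPH_CLOSE,np.ones((3,3))),.024,50): print(*r)
E
python3 - <<'E'
from h import *
white(); cam('wrist','w1.png'); go([.445,.409,.014],146.3)
E
```

```text
[192. 251.] [354.9 277.4] [63.9 46.5] 57.7
[364. 235.] [ 413.6 -317. ] [59.9 47.2] 108.5
[156. 225.] [445.1 408.9] [61.7 47.2] 58.2
[273. 212.] [493.3   1.1] [45.5 42.4] 91.0
[189. 202.] [526.9 296.2] [64.1 48.1] 83.5
[379. 195.] [ 560.3 -374.9] [138.8  94.1] 103.2
tcp [0.4311 0.4163 0.1452] t 1.5 y-axis ang 146.21220752755886
turn [ 0.     -0.     -0.0002] shift [-0.0086 -0.0781  0.6561]
```

View pics/w1.png

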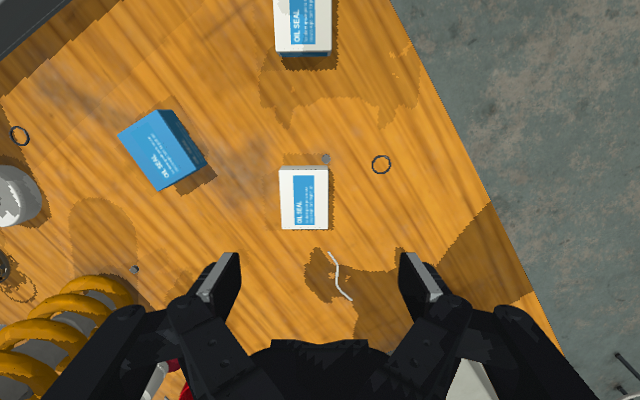

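send_rows:
  moves: "0 0 0 -0.009 -0.078 0.4 1;0 0 0 -0.009 -0.078 0.655 1;0 0 0 -0.009 -0.078 0.655 1;0 0 0 -0.009 -0.078 0.655 1;0 0 0 -0.009 -0.078 0.655 -1;0 0 0 -0.009 -0.078 0.655 -1;0 0 0 -0.009 -0.078 0.655 -1;0 0 0 -0.009 -0.078 0.655 -1;0 0 0 -0.009 -0.078 0.655 -1;0 0 0 -0.009 -0.078 0.655 -1;0 0 0 -0.009 -0.078 0.1 -1;0 0 0 -0.009 -0.078 0.1 -1"
  newtons: 40

```text
time: 3.0
eef_pos: [0.4453, 0.4093, 0.1275]
tcp_rot: [-0.472, 0.882, 0.0, 0.001]
contact_force: [0.2, 1.0, -0.4]
opening: 0.527
finger_force: 42.6
```

```bash
cat >> h.py <<'E'
CC=np.array([.5215,.0265]); CY=np.radians(-3.4)
def case(x,y): return CC+[x*np.cos(CY)-y*np.sin(CY),x*np.sin(CY)+y*np.cos(CY)]
E
python3 - <<'E'
from h import *
s=ctrl.get_state(); print(s['opening'],s['finger_force'],case(.045,.06))
cam('wrist','w2.png')
go([*case(.045,.06),.12],86.6)
E
```

```text
0.5274075130031636 42.56168246269226 [0.56997917 0.0837256 ]
tcp [0.4488 0.4118 0.1357] t 3.05 y-axis ang 146.30057358389115
turn [0.0003 0.0023 0.1658] shift [ 1.0296 -1.4137  0.0732]
```

View pics/w2.png

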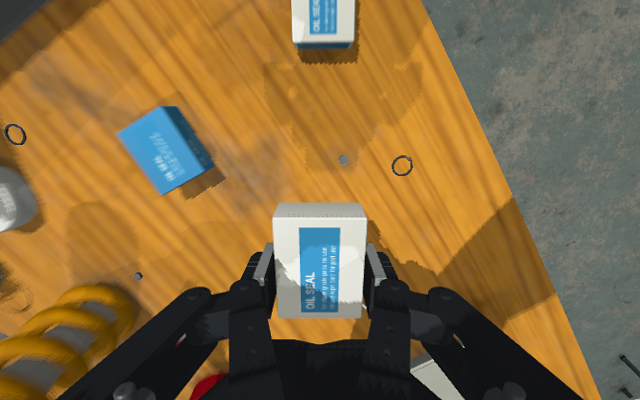

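send_rows:
  moves: "0 0 0.16 0.73 -1 0.05 -1;0 0 0.16 0.73 -1 0.05 -1;0 0 0.16 0.73 -1 0.05 -1;0 0 0.16 0.73 -1 0.05 -1;0 0 0.16 0.73 -1 0.05 -1;0 0 0.16 0.73 -1 0.05 -1;0 0 0.16 0.73 -1 0.05 -1;0 0 0.16 0.73 -1 0.05 -1"

```text
time: 4.05
eef_pos: [0.5303, 0.1768, 0.1155]
tcp_rot: [0.011, 1.0, 0.0, 0.0]
contact_force: [0.2, 0.2, 0.1]
opening: 0.531
finger_force: 42.6
```

```bash
python3 - <<'E'
from h import *
cam('wrist','w3.png')
go([*case(.045,.06),.021],86.6)
E
```

```text
tcp [0.5304 0.1769 0.1154] t 4.1 y-axis ang 88.75729600377473
turn [0.    0.    0.006] shift [-0.2081 -0.4615  0.4723]
```

View pics/w3.png

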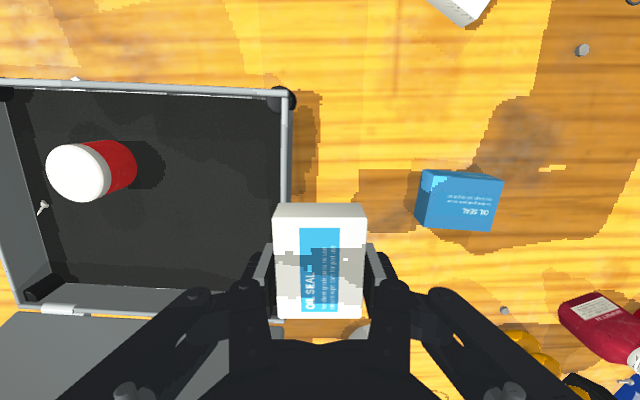

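```bash
python3 - <<'E'
from h import *
c=load('wrist')
print(np.round(onz(c,[(2,79),(200,88),(289,110),(286,200),(283,285),(8,305),(280,318)],.041),4))
for p in [case(-.1,.125),case(-.1,0),case(.1,.125),case(.1,0)]: print(p,proj(c,[*p,.041]))
E
```

```text
[[ 0.4219 -0.0443  0.041 ]
 [ 0.4333  0.0963  0.041 ]
 [ 0.4493  0.1567  0.041 ]
 [ 0.5153  0.1508  0.041 ]
 [ 0.5922  0.1436  0.041 ]
 [ 0.6121 -0.1138  0.041 ]
 [ 0.6272  0.1386  0.041 ]]
[0.42908931 0.15721062] [[288.13166062  78.82601797]]
[0.42167602 0.03243064] [[105.93446337  73.33207156]]
[0.62873728 0.14534934] [[287.50924548 319.25496111]]
[0.62132398 0.02056936] [[150.1808349  313.72606049]]
```

```bash
sed -i 's/^CC=.*/CC=np.array([.523,.026]); CY=np.radians(-4.5)/' h.py; python3 - <<'E'
from h import *
go([*case(.045,.06),.021],85.5)
E
```

```text
tcp [0.5304 0.1769 0.1154] t 4.1 y-axis ang 88.75729600377473
turn [0.    0.    0.009] shift [-0.2212 -0.4684  0.4723]
```

send_rows:
  moves: "0 0 0.009 -0.221 -0.468 0 -1;0 0 0.009 -0.221 -0.468 0 -1;0 0 0.009 -0.221 -0.468 0 -1;0 0 0.009 -0.221 -0.468 0.25 -1;0 0 0.009 -0.221 -0.468 0.4 -1;0 0 0.009 -0.221 -0.468 0.465 -1;0 0 0.009 -0.221 -0.468 0.47 -1;0 0 0.009 -0.221 -0.468 0.47 0.4;0 0 0.009 -0.221 -0.468 0.47 0.4;0 0 0.009 -0.221 -0.468 0.47 0.4;0 0 0.009 -0.221 -0.468 0.1 0.4;0 0 0.009 -0.221 -0.468 -0.2 0.4"

```text
time: 5.6
eef_pos: [0.5717, 0.082, 0.1467]
tcp_rot: [0.04, 0.999, 0.0, -0.001]
contact_force: [1.3, -0.5, 0.8]
opening: 0.696
finger_force: 0.0
```

```bash
python3 - <<'E'
from h import *
s=ctrl.get_state();print(s['eef_pos'],s['contact_force'])
white(); go([.493,0,.125],85.5)
E
```

```text
[0.57170737 0.08203691 0.14669867] [ 1.2793096  -0.51037248  0.82064552]
[190. 250.] [359.6 284.8] [46.6 46.1] 148.0
[364. 235.] [ 413.6 -317. ] [59.9 47.2] 108.5
[273. 212.] [ 4.943e+02 -4.000e-01] [52.1 39.2] 63.8
[189. 202.] [526.6 296.1] [63.4 47.1] 84.2
[379. 195.] [ 560.3 -374.9] [138.8  94.1] 103.2
tcp [0.5775 0.0821 0.1579] t 5.65 y-axis ang 85.46266373317187
turn [ 0.0001  0.0024 -0.0001] shift [ 0.3914 -0.4429  0.1584]
```

send_rows:
  moves: "0 0 0 0.4 -0.435 0.1 1;0 0 0 0.4 -0.435 0.1 1;0 0 0 0.4 -0.435 0.1 1;0 0 0 0.4 -0.435 0.1 1;0 0 0 0.4 -0.435 0.35 1;0 0 0 0.4 -0.435 0.58 1;0 0 0 0.4 -0.435 0.58 1;0 0 0 0.4 -0.435 0.58 1"
  newtons: 30

```text
time: 6.65
eef_pos: [0.4879, 0.0018, 0.032]
tcp_rot: [0.039, 0.999, -0.0, 0.001]
contact_force: [0.7, -0.6, 2.2]
opening: 1.002
finger_force: 0.0
```

```bash
python3 - <<'E'
from h import *
s=ctrl.get_state();print(s['eef_pos'],s['contact_force'],s['opening'])
cam('wrist','w4.png')
E
```

```text
[0.48786887 0.00182374 0.03199544] [ 0.7001798  -0.55289778  2.15003877] 1.001787293168668
```

View pics/w4.png

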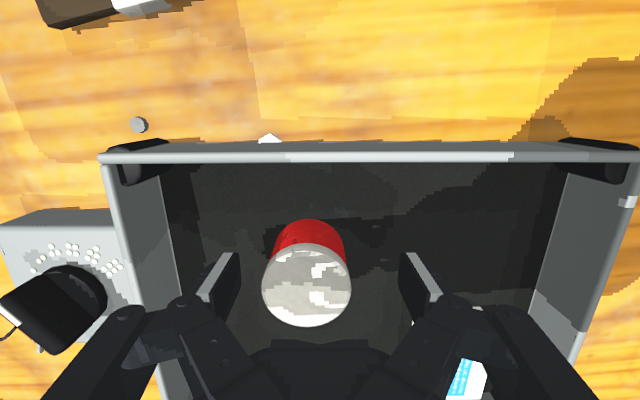

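send_rows:
  moves: "0 0 0 0 0 0 -1;0 0 0 0 0 0 -1;0 0 0 0 0 0 -1;0 0 0 0 0 0 -1;0 0 0 0 0 0 -1;0 0 0 0 0 0 -1;0 0 0 0 0 -0.25 -1;0 0 0 0 0 -0.5 -1;0 0 0 0 0 -0.6 -1;0 0 0 0 0 -0.6 -1"
  newtons: 30

```text
time: 7.95
eef_pos: [0.4869, 0.0015, 0.1523]
tcp_rot: [0.04, 0.999, -0.0, 0.002]
contact_force: [0.7, -0.4, -1.0]
opening: 0.501
finger_force: 30.9
```

```bash
python3 - <<'E'
from h import *
c=load('wrist'); print(onz(c,[(99,155),(320,153),(638,151)],.041),case(-.1,-.125),case(-.1,.125))
s=ctrl.get_state();print(s['opening'],s['finger_force'],s['time'])
go([.5845,-.370,.15],103)
E
```

```text
[[ 0.41813703 -0.08993633  0.041     ]
 [ 0.42515834  0.0064405   0.041     ]
 [ 0.43446045  0.14682553  0.041     ]] [ 0.41350088 -0.09076876] [0.43311565 0.15846058]
0.5011289344006978 30.933644771575928 7.95
tcp [0.4869 0.0015 0.1523] t 7.95 y-axis ang 85.43894132525838
turn [-0.0002  0.0007 -0.0488] shift [-0.6339 -1.8128  0.0151]
```

send_rows:
  moves: "0 0 -0.024 -0.32 -0.93 0 -1;0 0 -0.024 -0.32 -0.93 0 -1;0 0 -0.024 -0.32 -0.93 0 -1;0 0 -0.024 -0.32 -0.93 0 -1;0 0 -0.024 -0.32 -0.93 0 -1"

```text
time: 8.57
eef_pos: [0.5338, -0.1886, 0.1483]
tcp_rot: [-0.035, 0.999, 0.001, -0.002]
contact_force: [0.2, 0.1, -0.9]
opening: 0.501
finger_force: 31.1
```

```bash
sed -i 's/^CC=.*/CC=np.array([.525,.0265]); CY=np.radians(-4.2)/' h.py;python3 - <<'E'
from h import *
go([.5845,-.370,.032],103)
E
```

```text
tcp [ 0.5338 -0.1886  0.1483] t 8.575 y-axis ang 93.99741464897329
turn [ 0.0004 -0.0005 -0.025 ] shift [-0.1916 -0.9241  0.5783]
```

send_rows:
  moves: "0 0 -0.025 -0.19 -0.924 0 -1;0 0 -0.025 -0.19 -0.924 0 -1;0 0 -0.025 -0.19 -0.924 0 -1;0 0 -0.025 -0.19 -0.924 0.1 -1;0 0 -0.025 -0.19 -0.924 0.35 -1;0 0 -0.025 -0.19 -0.924 0.52 -1;0 0 -0.025 -0.19 -0.924 0.585 -1;0 0 -0.025 -0.19 -0.924 0.585 -1;0 0 -0.025 -0.19 -0.924 0.585 0.6;0 0 -0.025 -0.19 -0.924 0.585 0.6;0 0 -0.025 -0.19 -0.924 0.585 0.6;0 0 -0.025 -0.19 -0.924 0.2 0.6"

```text
time: 10.07
eef_pos: [0.5822, -0.3675, 0.0892]
tcp_rot: [-0.114, 0.993, 0.005, -0.005]
contact_force: [0.8, -0.4, -1.0]
opening: 0.804
finger_force: 0.0
```

send_rows:
  moves: "0 0 0 0 0 -0.4 1;0 0 0 0 0 -0.4 1;0 0 0 0 0 -0.4 1"

```text
time: 10.45
eef_pos: [0.5866, -0.3711, 0.1781]
tcp_rot: [-0.114, 0.993, -0.002, 0.001]
contact_force: [-0.4, -0.3, -0.5]
opening: 1.003
finger_force: 0.0
```

```bash
python3 - <<'E'
from h import *
white(); cam('wrist','w5.png')
go([.413,-.317,.014],18.5)
E
```

```text
[192. 250.] [356.2 279.5] [59.  46.6] 57.8
[365. 236.] [ 413.5 -316.5] [61.  47.2] 108.5
[189. 202.] [527.1 296.2] [64.1 48.5] 83.5
[392. 200.] [ 534.4 -419.7] [77.1 32.4] 122.6
[249. 192.] [563.8  85.3] [56.8 50.1] 90.4
tcp [ 0.585  -0.3697  0.1735] t 10.55 y-axis ang 103.07624227215285
turn [ 1.000e-04 -6.000e-04  2.349e-01] shift [0.7762 0.4487 0.8004]
```

View pics/w5.png

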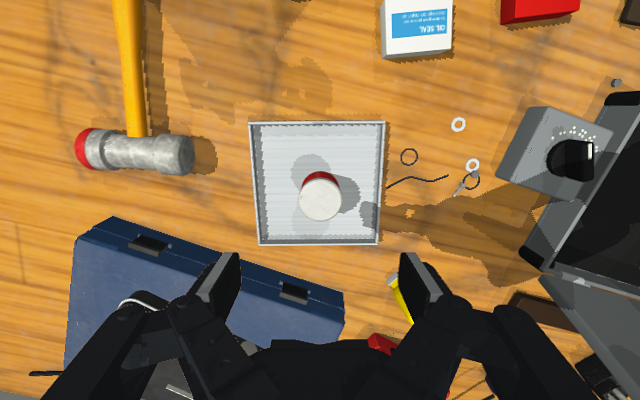

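send_rows:
  moves: "0 0 0.235 0.775 0.448 0.45 1;0 0 0.235 0.775 0.448 0.45 1;0 0 0.235 0.775 0.448 0.45 1;0 0 0.235 0.775 0.448 0.45 1;0 0 0.235 0.775 0.448 0.45 1;0 0 0.235 0.775 0.448 0.45 1;0 0 0.235 0.775 0.448 0.45 1;0 0 0.235 0.775 0.448 0.45 1;0 0 0.235 0.775 0.448 0.45 1"

```text
time: 11.68
eef_pos: [0.4134, -0.3168, 0.0833]
tcp_rot: [0.584, 0.812, 0.001, -0.002]
contact_force: [0.1, -0.3, -0.8]
opening: 1.003
finger_force: 0.0
```

```bash
python3 - <<'E'
from h import *
c=cam('wrist','w6.png'); go([.4135,-.3165,.014],18.5)
h=cv2.cvtColor(c['image'],cv2.COLOR_RGB2HSV).astype(int); m=((h[...,0]>90)&(h[...,0]<125)&(h[...,1]>80)); m[240:]=0
for r in rect(c,m,.024,300): print(*r)
E
```

```text
tcp [ 0.4136 -0.3171  0.0837] t 11.725 y-axis ang 18.643538166054096
turn [-0.0003 -0.0006  0.0004] shift [0.0014 0.001  0.3485]
[320. 217.] [ 411.7 -311.9] [34.7 18.9] 107.8
[320. 183.] [ 403.4 -287.3] [37.9  4.3] 18.6
```

send_rows:
  moves: "0 0 0 0 0 0.25 1;0 0 0 0 0 0.348 1;0 0 0 0 0 0.348 1;0 0 0 0 0 0.348 -1;0 0 0 0 0 0.348 -1;0 0 0 0 0 0.348 -1;0 0 0 0 0 0.348 -1;0 0 0 0 0 0.348 -1;0 0 0 0 0 0.348 -1;0 0 0 0 0 -0.1 -1;0 0 0 0 0 -0.2 -1;0 0 0 0 0 -0.2 -1"
  newtons: 40

```text
time: 13.22
eef_pos: [0.4167, -0.3204, 0.1305]
tcp_rot: [0.584, 0.812, -0.001, 0.005]
contact_force: [0.5, 0.1, -0.8]
opening: 0.532
finger_force: 43.2
```

```bash
python3 - <<'E'
from h import *
s=ctrl.get_state();print(s['opening'],s['finger_force'],s['time'])
go([*case(.045,-.06),.13],85.8)
E
```

```text
0.5315411097461766 43.15591335296631 13.225
tcp [ 0.4167 -0.3204  0.1305] t 13.225 y-axis ang 18.49692549193434
turn [-0.0003  0.0016 -0.187 ] shift [ 1.1098  1.1555 -0.0028]
```

Two steps towards the far-right cell (over the dial, well clear at z≈0.13).

send_rows:
  moves: "0 0 -0.187 0.9 0.94 -0.05 -1;0 0 -0.187 0.9 0.94 -0.05 -1;0 0 -0.187 0.9 0.94 -0.05 -1;0 0 -0.187 0.9 0.94 -0.05 -1;0 0 -0.187 0.9 0.94 -0.05 -1;0 0 -0.187 0.9 0.94 -0.05 -1;0 0 -0.187 0.9 0.94 -0.05 -1;0 0 -0.187 0.9 0.94 -0.05 -1"

```text
time: 14.22
eef_pos: [0.5349, -0.0874, 0.1341]
tcp_rot: [0.037, 0.999, 0.0, -0.001]
contact_force: [-0.4, -0.5, -1.0]
opening: 0.53
finger_force: 43.1
```

```bash
python3 - <<'E'
from h import *
s=ctrl.get_state();print(s['opening'],s['finger_force'],s['time'])
go([*case(.045,-.06),.021],85.8)
E
```

```text
0.5295111323945619 43.117141127586365 14.225
tcp [ 0.5349 -0.0874  0.1341] t 14.225 y-axis ang 85.78226453153604
turn [ 0.0001 -0.0005 -0.    ] shift [-0.1357  0.264   0.5654]
```

send_rows:
  moves: "0 0 0 -0.136 0.264 0 -1;0 0 0 -0.136 0.264 0 -1;0 0 0 -0.136 0.264 0.2 -1;0 0 0 -0.136 0.264 0.4 -1;0 0 0 -0.136 0.264 0.53 -1;0 0 0 -0.136 0.264 0.563 -1;0 0 0 -0.136 0.264 0.563 -1;0 0 0 -0.136 0.264 0.563 0.4;0 0 0 -0.136 0.264 0.563 0.4;0 0 0 -0.136 0.264 0.563 0.4;0 0 0 -0.136 0.264 0.2 0.4;0 0 0 -0.136 0.264 0 0.4"

```text
time: 15.72
eef_pos: [0.5669, -0.0373, 0.1371]
tcp_rot: [0.037, 0.999, 0.0, -0.0]
contact_force: [0.4, -0.3, 0.6]
opening: 0.696
finger_force: 0.0
```

```bash
python3 - <<'E'
from h import *
s=ctrl.get_state();print(s['opening'],s['contact_force'],s['time'])
white()
x,y=case(-.02,-.165); print(x,y); go([x+.02,y,.19],85.8)
E
```

```text
0.6960966311545694 [ 0.35995294 -0.31630509  0.59322221] 15.725
[293. 258.] [334.2 -74.6] [36.7 21.7] 7.8
[192. 251.] [355.1 279.4] [55.3 41.9] 56.5
[189. 202.] [527.1 296.2] [64.1 48.5] 83.5
[379. 195.] [ 560.3 -374.9] [138.8  94.1] 103.2
0.49296940792945165 -0.13659212479948296
tcp [ 0.5713 -0.0381  0.1454] t 15.775 y-axis ang 85.82617747214395
turn [-0.0004  0.002   0.0001] shift [ 0.2523 -0.5128 -0.2249]
```

send_rows:
  moves: "0 0 0 0.25 -0.51 -0.12 1;0 0 0 0.25 -0.51 -0.12 1;0 0 0 0.25 -0.51 -0.12 1;0 0 0 0.25 -0.51 -0.12 1"

```text
time: 16.27
eef_pos: [0.5095, -0.1352, 0.1596]
tcp_rot: [0.037, 0.999, 0.0, 0.0]
contact_force: [0.1, -0.3, 0.8]
opening: 0.999
finger_force: 0.0
```

```bash
python3 - <<'E'
from h import *
c=cam('wrist'); x,y=case(-.02,-.165); u=proj(c,[x,y,.06])[0]; print(u); u=u.astype(int)
im=c['image'][max(0,u[1]-75):u[1]+75,max(0,u[0]-100):u[0]+100,::-1]
cv2.imwrite('pics/d1.png',cv2.resize(im,None,fx=4,fy=4,interpolation=cv2.INTER_CUBIC))
E
```

```text
[317.02992593 188.73998012]
```

View pics/d1.png

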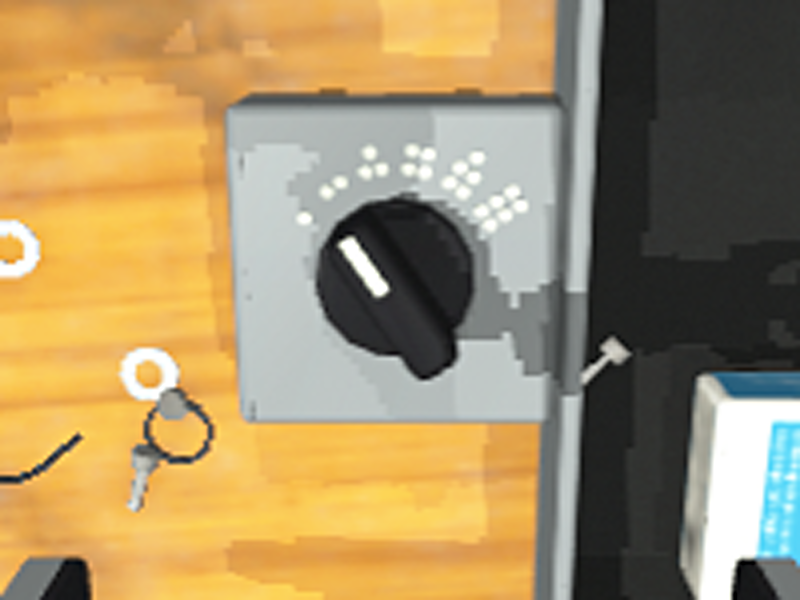

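```bash
python3 - <<'E'
from h import *
c=load('wrist'); u=proj(c,[*case(-.02,-.165),.06])[0].astype(int); o=u-[100,75]
f=lambda x,y:(o[0]+x/4-.4,o[1]+y/4-.4)
d=onz(c,[f(395,276)],.038)[0]; q=onz(c,[f(385,292),f(345,240)],.06); print(d,case(-.02,-.165),q,np.degrees(np.arctan2(*(q[1]-q[0])[[1,0]])))
go([d[0],d[1],.1],122)
E
```

```text
[ 0.49211594 -0.13828057  0.038     ] [ 0.49296941 -0.13659212] [[ 0.48993539 -0.1399378   0.06      ]
 [ 0.47805219 -0.14741177  0.06      ]] -147.8320480012259
tcp [ 0.5096 -0.1347  0.1594] t 16.325 y-axis ang 85.8255059283147
turn [ 1.000e-04 -0.000e+00 -1.005e-01] shift [ 0.0858 -0.0244  0.297 ]
```

send_rows:
  moves: "0 0 -0.1 0.085 -0.022 0.25 1;0 0 -0.1 0.085 -0.022 0.25 1;0 0 -0.1 0.085 -0.022 0.25 1;0 0 -0.1 0.085 -0.022 0.25 1;0 0 -0.1 0.085 -0.022 0.4 1;0 0 -0.1 0.085 -0.022 0.512 1;0 0 -0.1 0.085 -0.022 0.512 1;0 0 -0.1 0.085 -0.022 0.512 0;0 0 -0.1 0.085 -0.022 0.512 -1;0 0 -0.1 0.085 -0.022 0.512 -1;0 0 -0.1 0.085 -0.022 0.512 -1;0 0 -0.1 0.085 -0.022 0.512 -1"
  newtons: 30

```text
time: 17.82
eef_pos: [0.4926, -0.1386, 0.058]
tcp_rot: [-0.274, 0.962, -0.0, 0.0]
contact_force: [-1.0, -1.5, 3.7]
opening: 0.132
finger_force: 32.0
```

send_rows:
  moves: "0 0 0 0 0 0 -1;0 0 0 0 0 0 -1;0 0 0 0 0 0 -1;0 0 0 0 0 0 -1"

```text
time: 18.32
eef_pos: [0.4926, -0.1386, 0.0581]
tcp_rot: [-0.274, 0.962, -0.0, 0.0]
contact_force: [-2.6, -0.2, 4.6]
opening: 0.128
finger_force: 32.3
```

```bash
python3 - <<'E'
from h import *
s=ctrl.get_state();print(s['opening'],s['finger_force'],s['contact_force'],s['wrist_torque'])
go(s['eef_pos'],73.3)
E
```

```text
0.127734334691841 32.29945242404938 [-2.59576935 -0.2052954   4.59506889] [ 0.11356663  0.26963534 -0.11746039]
tcp [ 0.4926 -0.1386  0.0581] t 18.325 y-axis ang 121.79780306085993
turn [-1.000e-04  1.000e-04  1.347e-01] shift [0. 0. 0.]
```

send_rows:
  moves: "0 0 0.025 0 0 0 -1;0 0 0.05 0 0 0 -1;0 0 0.075 0 0 0 -1;0 0 0.1 0 0 0 -1;0 0 0.12 0 0 0 -1;0 0 0.134 0 0 0 -1;0 0 0.134 0 0 0 -1;0 0 0.134 0 0 0 -1;0 0 0.134 0 0 0 0.6;0 0 0.134 0 0 0 0.6;0 0 0.134 0 0 -0.3 1;0 0 0.134 0 0 -0.6 1"

```text
time: 19.82
eef_pos: [0.4915, -0.1384, 0.1774]
tcp_rot: [0.143, 0.99, 0.0, -0.001]
contact_force: [1.6, -0.1, -0.9]
opening: 0.962
finger_force: 0.0
```

```bash
python3 - <<'E'
from h import *
c=cam('wrist'); white(); u=proj(c,[*case(-.02,-.165),.06])[0].astype(int)
im=c['image'][max(0,u[1]-75):u[1]+75,max(0,u[0]-100):u[0]+100,::-1]
cv2.imwrite('pics/d2.png',cv2.resize(im,None,fx=4,fy=4,interpolation=cv2.INTER_CUBIC))
go([.355,.279,.13],146.5)
E
```

```text
[191. 250.] [357.3 279.3] [57.9 44.7] 57.9
[189. 202.] [527.1 296.2] [64.1 48.5] 83.5
[379. 195.] [ 560.3 -374.9] [138.8  94.1] 103.2
[282. 191.] [561.1 -34.3] [57.2 49.4] 0.4
[250. 191.] [568.8  85. ] [53.3 49.9] 77.6
tcp [ 0.4965 -0.1407  0.1853] t 19.925 y-axis ang 73.56505559022337
turn [-0.0019  0.0017 -0.2026] shift [1.2762 1.8136 0.2518]
```

View pics/d2.png

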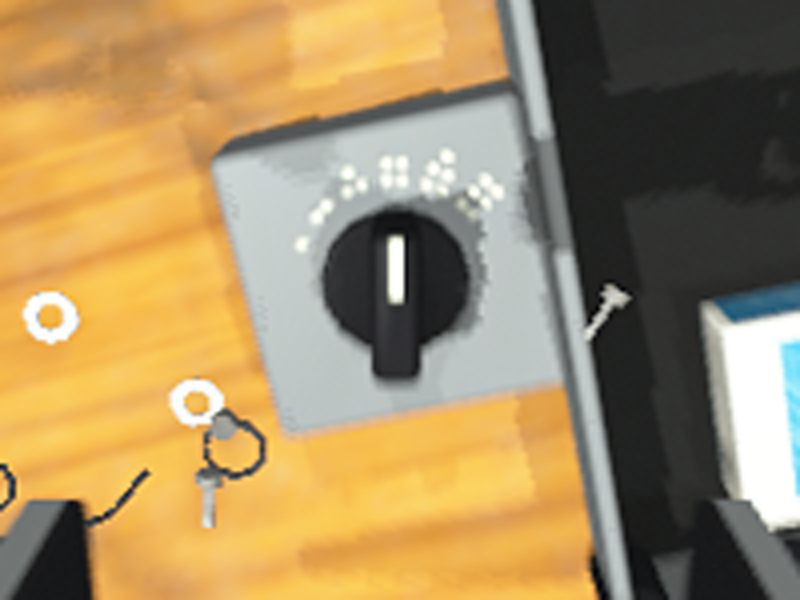

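send_rows:
  moves: "0 0 -0.1 0.6 0.95 0.25 1;0 0 -0.1 0.6 0.95 0.25 1;0 0 -0.1 0.6 0.95 0.25 1;0 0 -0.1 0.6 0.95 0.25 1;0 0 -0.1 0.6 0.95 0.25 1"

```text
time: 20.55
eef_pos: [0.4288, 0.0798, 0.1256]
tcp_rot: [-0.172, 0.985, 0.0, -0.002]
contact_force: [-0.5, -1.1, 0.1]
opening: 1.0
finger_force: 0.0
```

```bash
python3 - <<'E'
from h import *
go([.3555,.279,.08],146.5)
E
```

```text
tcp [0.4288 0.0798 0.1256] t 20.55 y-axis ang 109.81879577950647
turn [ 0.0003 -0.0004 -0.1019] shift [0.0065 1.0612 0.2293]
```

send_rows:
  moves: "0 0 -0.102 0.007 1 0.15 1;0 0 -0.102 0.007 1 0.15 1;0 0 -0.102 0.007 1 0.15 1;0 0 -0.102 0.007 1 0.23 1;0 0 -0.102 0.007 1 0.23 1;0 0 -0.102 0.007 1 0.23 1"

```text
time: 21.3
eef_pos: [0.3637, 0.2649, 0.0818]
tcp_rot: [-0.47, 0.882, -0.0, 0.0]
contact_force: [-0.6, -0.4, 0.4]
opening: 1.005
finger_force: 0.0
```

```bash
cat >> h.py <<'E'
def wb(z=.024):
    c=cam('wrist')
    h=cv2.cvtColor(c['image'],cv2.COLOR_RGB2HSV).astype(int); H,S,V=h[...,0],h[...,1],h[...,2]
    m=((H>90)&(H<125)&(S>80)); m[330:]=0
    for r in rect(c,m,z,300): print(*r)
E
python3 - <<'E'
from h import *
wb(); white(); go([.355,.279,.014],146.5)
E
```

```text
[339. 231.] [354.4 277. ] [49.3 19.3] 56.6
[189. 202.] [527.1 296.7] [64.4 48.7] 84.5
[379. 195.] [ 560.3 -374.9] [138.8  94.1] 103.2
[284. 192.] [561.1 -36.2] [57.4 52.9] 0.8
[249. 191.] [563.8  87.2] [53.1 50.1] 90.4
tcp [0.364  0.2649 0.0822] t 21.4 y-axis ang 146.1145392328308
turn [-0.0002  0.0002 -0.0011] shift [-0.0332  0.0769  0.3409]
```

Carton B is where it was (wrist and top views agree). Grasp.

send_rows:
  moves: "0 0 0 -0.033 0.075 0.1 1;0 0 0 -0.033 0.075 0.3 1;0 0 0 -0.033 0.075 0.34 1;0 0 0 -0.033 0.075 0.34 1;0 0 0 -0.033 0.075 0.34 -1;0 0 0 -0.033 0.075 0.34 -1;0 0 0 -0.033 0.075 0.34 -1;0 0 0 -0.033 0.075 0.34 -1;0 0 0 -0.033 0.075 0.34 -1;0 0 0 -0.033 0.075 0.34 -1;0 0 0 -0.033 0.075 0 -1;0 0 0 -0.033 0.075 -0.25 -1"
  newtons: 40

```text
time: 22.9
eef_pos: [0.3531, 0.2792, 0.1321]
tcp_rot: [-0.472, 0.882, 0.0, -0.001]
contact_force: [0.5, 0.3, -0.7]
opening: 0.532
finger_force: 42.0
```

```bash
python3 - <<'E'
from h import *
s=ctrl.get_state();print(s['opening'],s['finger_force'],s['time'])
go([*case(-.045,.06),.13],85.8)
E
```

```text
0.5317443205671867 42.048041224479675 22.9
tcp [0.3531 0.2792 0.1321] t 22.9 y-axis ang 146.28263980465061
turn [ 0.     -0.0004  0.168 ] shift [ 0.4239 -1.0727  0.0099]
```

send_rows:
  moves: "0 0 0.168 0.41 -1 0 -1;0 0 0.168 0.41 -1 0 -1;0 0 0.168 0.41 -1 0 -1;0 0 0.168 0.41 -1 0 -1;0 0 0.168 0.41 -1 0 -1;0 0 0.168 0.41 -1 0 -1;0 0 0.168 0.41 -1 0 -1;0 0 0.168 0.41 -1 0 -1"

```text
time: 23.9
eef_pos: [0.4744, 0.1004, 0.1313]
tcp_rot: [0.036, 0.999, 0.0, -0.0]
contact_force: [0.4, -0.4, -0.7]
opening: 0.532
finger_force: 42.0
```

```bash
python3 - <<'E'
from h import *
cam('wrist','w7.png')
go([*case(-.05,.06),.021],85.8)
E
```

```text
tcp [0.4745 0.1005 0.1313] t 23.95 y-axis ang 85.90245824312464
turn [-0.     -0.      0.0003] shift [-0.0291 -0.0504  0.5516]
```

View pics/w7.png

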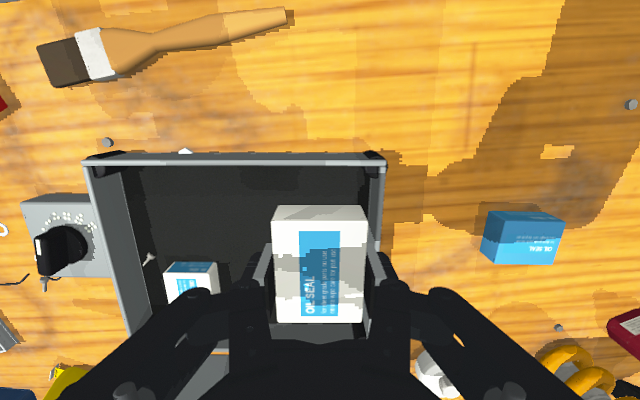

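send_rows:
  moves: "0 0 0 -0.03 -0.05 0.1 -1;0 0 0 -0.03 -0.05 0.3 -1;0 0 0 -0.03 -0.05 0.45 -1;0 0 0 -0.03 -0.05 0.53 -1;0 0 0 -0.03 -0.05 0.55 -1;0 0 0 -0.03 -0.05 0.55 -1;0 0 0 -0.03 -0.05 0.55 0.4;0 0 0 -0.03 -0.05 0.55 0.4;0 0 0 -0.03 -0.05 0.55 0.4;0 0 0 -0.03 -0.05 0.2 0.4;0 0 0 -0.03 -0.05 0 0.4;0 0 0 -0.03 -0.05 0 1"

```text
time: 25.45
eef_pos: [0.4834, 0.0899, 0.1365]
tcp_rot: [0.037, 0.999, 0.0, 0.005]
contact_force: [0.5, -0.4, -0.4]
opening: 0.889
finger_force: 0.0
```

```bash
python3 - <<'E'
from h import *
white()
go([.526,.2955,.08],173.5)
E
```

```text
[189. 202.] [527.2 296.2] [63.5 48.4] 84.5
[379. 195.] [ 560.4 -375.2] [139.4  94.1] 103.3
[283. 192.] [561.1 -34.3] [57.2 56.2] 0.4
tcp [0.4814 0.0899 0.1338] t 25.5 y-axis ang 85.8096757308983
turn [-0.0006  0.0007 -0.2436] shift [-0.1458  1.0415  0.2698]
```

send_rows:
  moves: "0 0 -0.243 -0.14 1 0 1;0 0 -0.243 -0.14 1 0 1;0 0 -0.243 -0.14 1 0 1;0 0 -0.243 -0.14 1 0 1;0 0 -0.243 -0.14 1 0 1;0 0 -0.243 -0.14 1 0 1;0 0 -0.243 -0.14 1 0.2 1;0 0 -0.243 -0.14 1 0.2 1;0 0 -0.243 -0.14 1 0.2 1;0 0 -0.243 -0.14 1 0.2 1"

```text
time: 26.75
eef_pos: [0.5223, 0.2872, 0.0909]
tcp_rot: [-0.664, 0.748, 0.0, -0.0]
contact_force: [1.2, 0.5, 0.1]
opening: 0.999
finger_force: 0.0
```

```bash
python3 - <<'E'
from h import *
wb(.028)
go([.526,.2955,.016],174)
E
```

```text
[314. 228.] [526.6 291.9] [65.8 45. ] 83.9
tcp [0.5225 0.2873 0.0913] t 26.8 y-axis ang 173.1631120365228
turn [ 0.     -0.     -0.0023] shift [-0.0428 -0.0123  0.3767]
```

send_rows:
  moves: "0 0 -0.002 -0.035 -0.015 0.1 1;0 0 -0.002 -0.035 -0.015 0.3 1;0 0 -0.002 -0.035 -0.015 0.377 1;0 0 -0.002 -0.035 -0.015 0.377 1;0 0 -0.002 -0.035 -0.015 0.377 -1;0 0 -0.002 -0.035 -0.015 0.377 -1;0 0 -0.002 -0.035 -0.015 0.377 -1;0 0 -0.002 -0.035 -0.015 0.377 -1;0 0 -0.002 -0.035 -0.015 0.377 -1;0 0 -0.002 -0.035 -0.015 0.377 -1;0 0 -0.002 -0.035 -0.015 0 -1;0 0 -0.002 -0.035 -0.015 -0.2 -1"
  newtons: 40

```text
time: 28.3
eef_pos: [0.5258, 0.2937, 0.1321]
tcp_rot: [-0.669, 0.743, 0.0, -0.001]
contact_force: [0.7, -0.2, -0.1]
opening: 0.532
finger_force: 43.1
```

```bash
python3 - <<'E'
from h import *
s=ctrl.get_state();print(s['opening'],s['finger_force'],s['time'])
go([*case(-.05,-.06),.14],85.8)
E
```

```text
0.5318336020371943 43.07740867137909 28.3
tcp [0.5258 0.2937 0.1321] t 28.3 y-axis ang 173.99560004446374
turn [ 1.00e-04 -3.00e-04  2.45e-01] shift [ 1.6367  0.1045 -0.0384]
```

send_rows:
  moves: "0 0 0.245 0.9 0.06 -0.04 -1;0 0 0.245 0.9 0.06 -0.04 -1;0 0 0.245 0.9 0.06 -0.04 -1;0 0 0.245 0.9 0.06 -0.04 -1;0 0 0.245 0.9 0.06 -0.04 -1;0 0 0.245 0.9 0.06 -0.04 -1;0 0 0.245 0.9 0.06 -0.04 -1;0 0 0.245 0.9 0.06 -0.04 -1;0 0 0.245 0.9 0.06 -0.04 -1;0 0 0.245 0.9 0.06 -0.04 -1"

```text
time: 29.55
eef_pos: [0.4951, 0.1161, 0.139]
tcp_rot: [0.036, 0.999, -0.0, -0.0]
contact_force: [0.5, -0.3, -0.7]
opening: 0.528
finger_force: 43.1
```

```bash
python3 - <<'E'
from h import *
go([*case(-.05,-.06),.0225],85.8)
E
```

```text
tcp [0.4951 0.1161 0.139 ] t 29.55 y-axis ang 85.8346849941478
turn [-0.     -0.0001  0.0001] shift [ 0.0682 -0.736   0.5828]
```

send_rows:
  moves: "0 0 0 0.068 -0.736 0 -1;0 0 0 0.068 -0.736 0 -1;0 0 0 0.068 -0.736 0 -1;0 0 0 0.068 -0.736 0.2 -1;0 0 0 0.068 -0.736 0.4 -1;0 0 0 0.068 -0.736 0.55 -1;0 0 0 0.068 -0.736 0.582 -1;0 0 0 0.068 -0.736 0.582 -1;0 0 0 0.068 -0.736 0.582 0.4;0 0 0 0.068 -0.736 0.582 0.4;0 0 0 0.068 -0.736 0.582 0.4;0 0 0 0.068 -0.736 0.1 0.4"

```text
time: 31.05
eef_pos: [0.4666, -0.0285, 0.0806]
tcp_rot: [0.037, 0.999, 0.002, -0.007]
contact_force: [1.7, -0.4, 0.3]
opening: 0.702
finger_force: 0.0
```

```bash
python3 - <<'E'
from h import *
s=ctrl.get_state();print(s['eef_pos'],s['contact_force'],s['time'])
go([.44,.026,.33],85.8)
E
```

```text
[ 0.46664444 -0.02849872  0.08059085] [ 1.71279394 -0.41658732  0.29540945] 31.05
tcp [ 0.4666 -0.0285  0.0806] t 31.05 y-axis ang 85.78927563949867
turn [ 0.0005 -0.0023 -0.    ] shift [ 0.1708  0.2657 -1.2439]
```

send_rows:
  moves: "0 0 0 0.1 0.26 -0.3 0.4;0 0 0 0.17 0.26 -0.6 0.4;0 0 0 0.17 0.26 -1 -1;0 0 0 0.17 0.26 -1 -1;0 0 0 0.17 0.26 -1 -1;0 0 0 0.17 0.26 -1 -1"

```text
time: 31.8
eef_pos: [0.4405, 0.0248, 0.284]
tcp_rot: [0.037, 0.999, 0.0, -0.001]
contact_force: [0.5, 0.2, -0.1]
opening: -0.003
finger_force: 0.0
```

```bash
python3 - <<'E'
from h import *
cam('wrist','w8.png'); c=cam('top')
go([.44,.026,.33],85.8)
for th in np.arange(1.5,1.96,.05):
    P=[[*case(.1-.2*np.cos(th),s*.125),.041+.2*np.sin(th)] for s in(1,-1)]
    print(round(th,2),proj(c,P).round(1).tolist())
E
```

```text
tcp [0.4402 0.0248 0.2831] t 31.9 y-axis ang 85.79515369342063
turn [ 0.0001 -0.0007 -0.    ] shift [ 0.0024  0.0061 -0.2343]
1.5 [[222.2, 161.3], [302.3, 167.5]]
1.55 [[222.5, 158.2], [302.5, 164.4]]
1.6 [[222.9, 155.1], [302.8, 161.2]]
1.65 [[223.3, 152.0], [303.0, 158.2]]
1.7 [[223.7, 149.1], [303.3, 155.2]]
1.75 [[224.1, 146.2], [303.6, 152.2]]
1.8 [[224.6, 143.3], [303.8, 149.4]]
1.85 [[225.1, 140.6], [304.1, 146.7]]
1.9 [[225.6, 138.0], [304.4, 144.0]]
1.95 [[226.1, 135.5], [304.6, 141.5]]
```

View pics/w8.png

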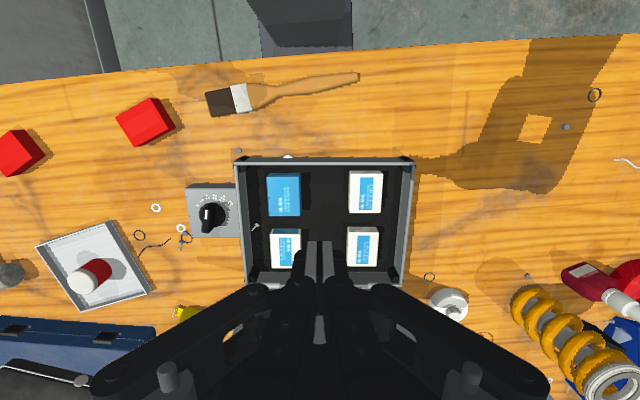

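```bash
python3 - <<'E'
from h import *
go([*case(.2,.07),.30],85.8)
E
```

```text
tcp [0.4402 0.0248 0.2831] t 31.9 y-axis ang 85.79515369342063
turn [ 0.0001 -0.0007 -0.    ] shift [-1.4219  0.3898 -0.0902]
```

send_rows:
  moves: "0 0 0 0 0.2 -0.12 -1;0 0 0 -0.3 0.39 -0.12 -1;0 0 0 -1 0.39 -0.12 -1;0 0 0 -1 0.39 -0.12 -1;0 0 0 -1 0.39 -0.12 -1;0 0 0 -1 0.39 -0.12 -1"

```text
time: 32.65
eef_pos: [0.6467, 0.0875, 0.3059]
tcp_rot: [0.037, 0.999, -0.0, -0.003]
contact_force: [1.1, 0.6, 0.8]
opening: 0.002
finger_force: 0.0
```

send_rows:
  moves: "0 0 0 -0.42 0 0 -1;0 0 0 -0.42 0 0 -1;0 0 0 -0.42 0 0 -1;0 0 0 -0.42 0 0 -1"

```text
time: 33.15
eef_pos: [0.7288, 0.0819, 0.3093]
tcp_rot: [0.036, 0.999, 0.0, -0.001]
contact_force: [-0.4, -0.2, -0.4]
opening: 0.004
finger_force: 0.0
```

```bash
python3 - <<'E'
from h import *
go([*case(.2,.07),.23],85.8)
cam('wrist','w9.png')
E
```

```text
tcp [0.7288 0.0819 0.3093] t 33.15 y-axis ang 85.81748613973018
turn [ 0.     -0.0002  0.    ] shift [-0.0045 -0.0011  0.3966]
```

View pics/w9.png

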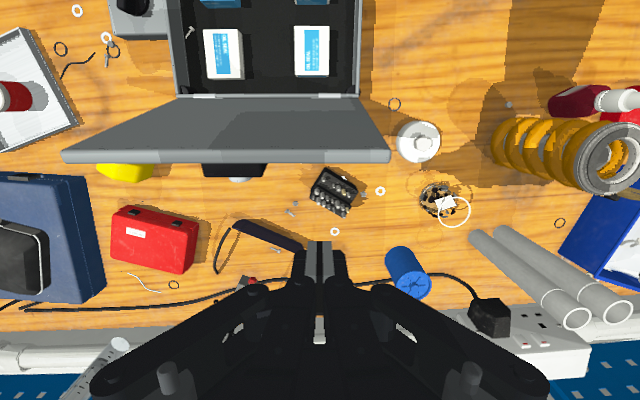

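send_rows:
  moves: "0 0 0 0 0 0.2 -1;0 0 0 0 0 0.395 -1;0 0 0 0 0 0.395 -1;0 0 0 0 0 0.395 -1"

```text
time: 33.7
eef_pos: [0.7303, 0.0819, 0.2329]
tcp_rot: [0.036, 0.999, 0.0, 0.001]
contact_force: [0.7, 0.2, -0.3]
opening: 0.0
finger_force: 0.0
```

```bash
cat >> h.py <<'E'
def arc(ths,r=.175):
    s=ctrl.get_state(); R0=R.from_quat(s['tcp_rot']); print(s['eef_pos'],s['contact_force'])
    for t in ths:
        n=.012+.011*abs(np.sin(t)); x=.1-r*np.cos(t)+n*np.sin(t); z=.041+r*np.sin(t)+n*np.cos(t)+.014
        print(round(t,2),np.round(R0.inv().apply(np.array([*case(x,.07),z])-s['eef_pos'])/.2,3))
E
python3 - <<'E'
from h import *
arc(np.arange(1.8,-.01,-.1))
E
```

```text
[0.73034782 0.08186524 0.23285658] [ 0.73456059  0.21223853 -0.33457891]
1.8 [ 0.194 -0.001  0.062]
1.7 [ 0.277 -0.001  0.036]
1.6 [ 0.363 -0.001  0.017]
1.5 [ 0.451 -0.001  0.007]
1.4 [ 0.54  -0.001  0.006]
1.3 [ 0.629 -0.001  0.014]
1.2 [ 0.717 -0.001  0.032]
1.1 [ 0.804 -0.001  0.058]
1.0 [ 0.887 -0.001  0.093]
0.9 [ 0.967 -0.001  0.137]
0.8 [ 1.042e+00 -1.000e-03  1.900e-01]
0.7 [ 1.112e+00 -1.000e-03  2.500e-01]
0.6 [ 1.175e+00 -1.000e-03  3.170e-01]
0.5 [ 1.231e+00 -1.000e-03  3.910e-01]
0.4 [ 1.279e+00 -1.000e-03  4.700e-01]
0.3 [ 1.319e+00 -1.000e-03  5.540e-01]
0.2 [ 1.349e+00 -1.000e-03  6.420e-01]
0.1 [ 1.37e+00 -1.00e-03  7.33e-01]
-0.0 [ 1.381e+00 -1.000e-03  8.260e-01]
```

send_rows:
  moves: "0 0 0 0.1 0 0.04 -1;0 0 0 0.19 0 0.04 -1;0 0 0 0.28 0 0.036 -1;0 0 0 0.36 0 0.02 -1;0 0 0 0.45 0 0.01 -1;0 0 0 0.54 0 0.01 -1;0 0 0 0.63 0 0.015 -1;0 0 0 0.72 0 0.03 -1;0 0 0 0.8 0 0.06 -1;0 0 0 0.885 0 0.093 -1;0 0 0 0.965 0 0.137 -1;0 0 0 0.965 0 0.137 -1"

```text
time: 35.2
eef_pos: [0.5379, 0.096, 0.2056]
tcp_rot: [0.036, 0.999, 0.0, 0.002]
contact_force: [0.3, -0.9, 0.5]
opening: 0.001
finger_force: 0.0
```

```bash
python3 - <<'E'
from h import *
arc(np.arange(.8,-.01,-.1)); cam('scene','s1.png')
c=cam('wrist')
E
```

```text
[0.53792066 0.09598641 0.20555926] [ 0.31357587 -0.93177459  0.53121541]
0.8 [ 0.077 -0.001  0.056]
0.7 [ 0.147 -0.001  0.116]
0.6 [ 0.21  -0.001  0.183]
0.5 [ 0.266 -0.001  0.257]
0.4 [ 0.314 -0.001  0.336]
0.3 [ 0.354 -0.001  0.42 ]
0.2 [ 0.384 -0.001  0.508]
0.1 [ 0.405 -0.001  0.599]
0.0 [ 0.417 -0.001  0.691]
```

send_rows:
  moves: "0 0 0 0.077 0 0.056 -1;0 0 0 0.147 0 0.116 -1;0 0 0 0.21 0 0.183 -1;0 0 0 0.266 0 0.257 -1;0 0 0 0.314 0 0.336 -1;0 0 0 0.354 0 0.42 -1;0 0 0 0.384 0 0.508 -1;0 0 0 0.405 0 0.6 -1;0 0 0 0.41 0 0.66 -1;0 0 0 0.41 0 0.69 -1;0 0 0 0.41 0 0.7 -1"

```text
time: 36.67
eef_pos: [0.4547, 0.1019, 0.0671]
tcp_rot: [0.036, 0.999, -0.0, -0.005]
contact_force: [-20.9, -1.2, 42.6]
opening: -0.001
finger_force: 21.2
```

```bash
python3 - <<'E'
from h import *
s=ctrl.get_state();print(s['eef_pos'],s['contact_force'])
E
```

```text
[0.45465327 0.10191811 0.06706671] [-20.94397908  -1.23809529  42.56670966]
```

send_rows:
  moves: "0 0 0 0 0 -0.1 -1;0 0 0 0 0 -0.35 -1;0 0 0 0 0 -0.35 -1;0 0 0 0 0 -0.35 -1"

```text
time: 37.17
eef_pos: [0.4556, 0.1018, 0.1327]
tcp_rot: [0.037, 0.999, -0.0, -0.0]
contact_force: [-0.8, 0.7, -1.0]
opening: -0.005
finger_force: 0.0
```

```bash
python3 - <<'E'
from h import *
c=cam('wrist','w10.png'); P=[*case(-.065,0),.081]; print(P,proj(c,P)); go([P[0],P[1],.105],85.8)
E
```

```text
[np.float64(0.46017455898041026), np.float64(0.03126048281329606), 0.081] [[223.40210257 241.45025426]]
tcp [0.455  0.1018 0.1319] t 37.225 y-axis ang 85.80110191085468
turn [-0.     -0.0004  0.    ] shift [-0.052  -0.3499  0.1345]
```

View pics/w10.png

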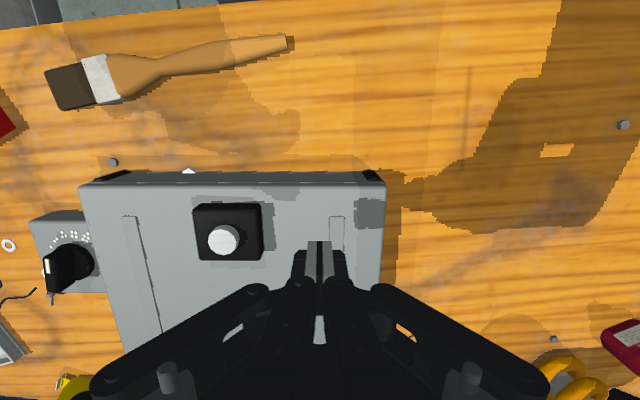

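send_rows:
  moves: "0 0 0 -0.05 -0.352 0 -1;0 0 0 -0.05 -0.352 0 -1;0 0 0 -0.05 -0.352 0.1 -1;0 0 0 -0.05 -0.352 0.16 -1;0 0 0 -0.05 -0.352 0.18 -1;0 0 0 -0.05 -0.352 0.195 -1;0 0 0 -0.05 -0.352 0.21 -1;0 0 0 -0.05 -0.352 0.22 -1;0 0 0 -0.05 -0.352 0.222 -1;0 0 0 -0.05 -0.352 0.222 -1"

```text
time: 38.48
eef_pos: [0.4609, 0.0308, 0.0888]
tcp_rot: [0.037, 0.999, -0.0, 0.0]
contact_force: [0.3, -0.1, 0.7]
opening: 0.001
finger_force: 0.0
```

send_rows:
  moves: "0 0 0 0 0 0.006 -1;0 0 0 0 0 0.012 -1;0 0 0 0 0 0.016 -1;0 0 0 0 0 0.016 -1"

```text
time: 38.98
eef_pos: [0.4611, 0.0308, 0.0873]
tcp_rot: [0.036, 0.999, -0.0, -0.0]
contact_force: [-5.0, 1.1, 11.2]
opening: -0.003
finger_force: 5.6
```

Button bottomed out (11 N at ~8 mm). Back off and check.

send_rows:
  moves: "0 0 0 0 0 -0.2 -1;0 0 0 0.1 0.35 -0.5 -1;0 0 0 0.1 0.35 -0.5 -1;0 0 0 0.1 0.35 -0.5 -1;0 0 0 0.1 0.35 -0.5 -1;0 0 0 0.1 0.35 -0.5 -1"

```text
time: 39.72
eef_pos: [0.4452, 0.1014, 0.184]
tcp_rot: [0.037, 0.999, -0.0, -0.001]
contact_force: [-0.4, -0.0, 0.3]
opening: 0.001
finger_force: 0.0
```

```bash
python3 - <<'E'
from h import *
c=cam('wrist','w11.png'); s=ctrl.get_state(); print(s['time'],s['contact_force'])
for z in(.081,.074): print(proj(c,[*case(-.065,0),z]))
h=cv2.cvtColor(c['image'],cv2.COLOR_RGB2HSV); 
cv2.imwrite('pics/f.png',cv2.resize(c['image'][60:360,0:400,::-1],None,fx=2,fy=2,interpolation=cv2.INTER_CUBIC))
E
```

```text
39.775 [-0.45456676 -0.0777718  -0.32736442]
[[244.61018306 226.6244955 ]]
[[246.54289081 223.64478835]]
```

View pics/f.png

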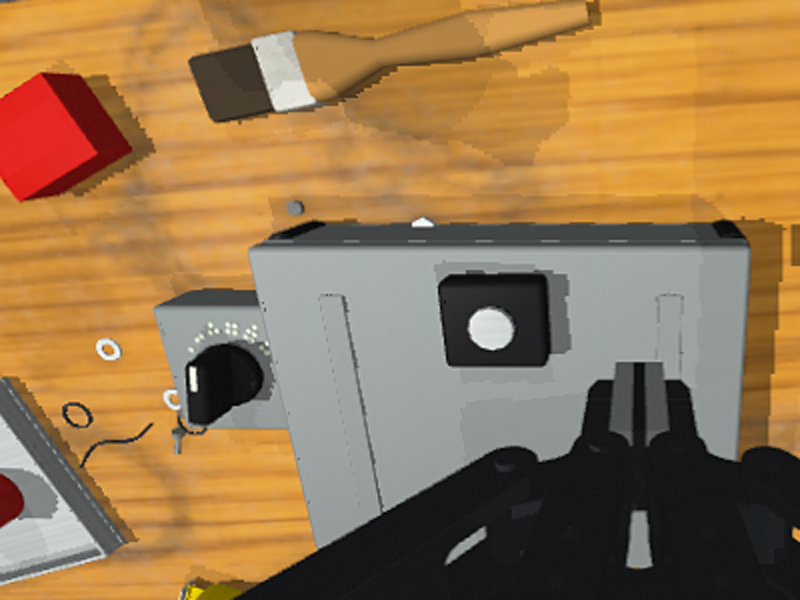

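```bash
python3 -c "
from plant import ctrl
print(ctrl.sign_off())"
```

```text
the job is handed in; nothing more can be done
None
```

The job is done and handed in at about 40 s of robot time: the tin stands upright in the tray, all four cartons lie flat in the case, the lid is shut, the latch button stays down, the dial is on four pips, and the arm never went near the cap wrench, tape measure or strop.

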